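# Snug a carton in the squaring jig with the inner knob

## Robot

A 6-joint arm with a two-finger parallel gripper is mounted at the origin on the work surface. World frame = base frame: x ahead of the robot, y to its left, z up, the work surface at z = 0. Lengths are in m, angles in rad, forces in N, time in s.
With the tool pointing down it reaches from about 0.35 to 0.975 m from the base axis. Payload 4.9 kg.
Tool frame: the origin (TCP) lies at the very end of the fingers, on their centre line; the grasp point (between the pads) lies 19 mm behind it; z points along the fingers, y is the line along which they close (so a half turn about z gives the same grasp; the last joint's range is limited). The gripper opens to 85 mm and grips with 20 to 120 N. Pads are 22 mm wide; open, the fingers measure 114 mm over their backs; the gripper's body (76 mm by 85 mm) begins 54 mm behind the grasp point. The pads swing forward as they close: fully open they stand 13 mm farther back than shut.
Start: joints at [1.138, 0.053, 1.613, -0, 1.476, -0.119], TCP at [0.193, 0.594, 0.231] pointing down, gripper open.
Joint ranges: [-3.01, 3.01], [-1.01, 2.22], [0.06, 2.58], [-1.02, 4.17], [0.09, 2.62], [-3.14, 3.14]. Speed limits (rad/s): [2.57, 2.57, 3.14, 3.14, 3.14, 3.14].

## Interface

Orientations are given as a rotation vector (axis times angle).
In Python, from station import ctrl, imaging gives the robot as it stands.
- The arm moves only by the tool play_rows, never from a script. Its argument "series" is a list of rows, each a list of 3 entries, a list of its own where there are three numbers: the opening, from 0 (shut) to 1 (fully open), then the shift along the tool's x, y, z each as a share of 0.05 m, from -1 to 1, then the turn, a rotation vector about the tool's x, y, z each as a share of 8 degrees, from -1 to 1. In form: [[grip, [dx, dy, dz], [ax, ay, az]], ...]. A call has 1 to 8 rows; each row shifts and turns the commanded pose from where the row before left it, along the tool's axes as they then stand; what a row does not reach is not made up. A row lasts 1/8 s, in which the tool goes at most 62.5 mm and 10.7 degrees, less where a joint would pass 70% of its speed; a pose out of reach is approached as far as the arm can. A call with a number of a shift or a turn outside -1 to 1 is refused whole. A call with a gripper value outside its range is refused whole. The fingers move at their own pace and stop on an object; "force" is the grip in N (left out, the last holds). Time passes only in rows, so rows that do not move let the fingers close. It gives the time, the measured TCP pose, the force, the opening and the grip force at its end, in the units of the state.
- ctrl.get_obs(): the state, without advancing time (a new reading comes with each control period).
- imaging.get_image(name): name is "scene" or "top"; returns a dict with "color" (384x512x3 uint8, blue, green, red), "fx", "fy", "cx", "cy" (pixels), "extrinsics" (4x4, takes a point from world to camera coordinates). Camera axes: x right, y down, z forward; pixel columns grow to the right and rows downward; lengths in m; the calibration is good to about 2 mm. A picture is of the moment at which its call begins. There is no depth.
- ctrl.finish_job(): hands the job in; it is judged then, once.
The state is a dict: "t": time; "q": joint angles; "dq": joint speeds; "effort": joint torques, N m; "tool_pos": TCP position; "tool_rot": TCP orientation; "contact_force": force on the tool from outside, world axes, zero at the start; "wrist_torque": the same for the moment, N m; "opening": finger opening in m; "grip_force": force on a finger pad.
Only numpy, scipy, OpenCV 4.12 (cv2) and the standard library are available. Lean on these libraries where they do the work, as an engineer would, in place of code of your own. Each camera call takes 0.05 s, during which the arm holds its last target. There are 200 camera calls.

## Task

Stand the small upright white carton (the 50 x 60 x 80 mm one) on the bed of the squaring jig, between the black stop and the black side guide, and let go of it. Then turn only the small inner wing knob clockwise until the side guide holds the carton snug against the stop with about 9 N (not less than 5, not more than 14), without crushing it even for a moment. Leave the outer ring of the knob pair where it is set, do not push the guide itself, and leave the other things on the table alone.

Things in the scene. Friction and masses are not known exactly. Their poses are not given: they have to be found in the camera images.
- carton_mid (a point): Small white closed carton, 50 mm (its x) by 60 mm (its y), 80 mm tall, 150 g, standing upright on the table; this point is its centre, 40 mm above its underside, z up. It belongs on the jig with its x along the jig's x (either way round), so that the 60 mm lies between guide and stop.
- bed (a point): Top of the jig's aluminium bed, 20 mm above the table, at the centre of the place for the carton; z up. The jig is fixed to the table; its place and yaw vary. The carton stands between the black stop (+y side) and the black side guide (-y side), both 90 mm long in x with their tops 35 mm above the bed; the two ends (x) are open.
- knob_grip (a point): Inner knob: an aluminium upright wing (bar) 38 mm long (its x), 13 mm thick (its y), 30 mm tall, on the vertical axis of the knob pair. This point is on the axis, 10 mm below the wing's top (91 mm above the table); the wing reaches down to 20 mm below it. The outer ring's top is 25 mm below this point: keep the fingertips higher than that.
- knob (a joint): Angle of the inner knob, rad, 0 to 3.1, growing clockwise from above (towards -yaw); 1 rad moves the guide 8 mm. Turning it on takes 0.16 N m of friction plus 0.008 N m per newton of press (0.23 at 9 N); it stays where left. At rest friction may pull either way, so compare with the same move when free. First bite to 9 N: about 0.22 rad.
- ring_edge (a point): A point on the upper edge of the outer ring, 30 mm from the common axis. The ring is black and ribbed, 66 mm in diameter and 16 mm tall; its top is 66 mm above the table, it turns easily (0.05 N m) and must stay as set.
- tape_roll: Roll of brown tape lying flat, 66 mm in diameter, 48 mm tall; bystander; origin under its centre.
- glue_jar: Round jar, 58 mm in diameter, 75 mm tall; bystander; origin under its centre.
- long_carton: Long white carton lying flat, 50 x 160 x 45 mm; bystander; origin under its centre.
- tall_carton: Tall white carton, 75 x 75 x 150 mm; bystander; origin under its centre.
- stop_mid (a point): Point of the jig, 36 mm to +y of the bed's centre, 18 mm above the bed (axes as bed): where the stop's face, which looks to -y, is on average. The stop has been locked anywhere up to 3 mm nearer or farther, which is not measured.
- housing (a point): Centre of the flat top of the grey control housing (130 x 130 mm, 50 mm above the table), 145 mm to -y of the bed's centre, axes as bed. It carries the knob pair.
- carriage: Carriage of the side guide, with the black guide that it carries. Its origin is at the middle of the lower edge of the guide's face when nothing presses on it, 1 mm above the bed; the face looks to +y of the jig (axes as bed) and moves that way. Springs (5 N per mm in all) stand between carriage and guide; the carriage is geared to the inner knob. Not to be pushed by hand.
- pen_cup: Grey cup, 74 mm in diameter, 90 mm tall; bystander; origin under its centre.
- screwdriver: Screwdriver lying down, 150 mm long along its x; bystander.

How it is judged:
By the outcome, as a careful person would: the job done as asked, in the order asked, and still so for the second after the job is handed in, with the robot touching nothing.
It also fails if it takes over 72 s, if anything falls off the work surface, if the arm or the gripper's body presses on something with over 40 N, if the wrist force passes 120 N, or if a joint passes its speed limit or range.

## Working session

There is one attempt and no reset: what is moved stays moved. The work goes in short steps, Python scripts to look and compute and a tool call to move; the robot and the scene stay as the last step left them, time stands still between calls to the robot, and variables do not carry over. Pictures are saved under pics/ and viewed, at most 10 in all, crops included, and the job is handed in when it is done.

Besides the shell and the picture viewer there is one more tool, called after ">>>" by a JSON object that holds its "fn" and its "kwargs". play_rows: Moves the arm, as the interface text tells. Shift numbers are shares of 0.05 m and turn numbers shares of 8 degrees, none past 1 either way. Its arguments: {"type":"object","properties":{"series":{"type":"array"},"force":{"type":"number"}},"required":["series"]}

```bash
mkdir -p pics; ls
python3 - <<'E'
from station import ctrl, imaging
import cv2,numpy as np
for n in("scene","top"):
    d=imaging.get_image(n); cv2.imwrite(f"pics/{n}0.png",d["color"])
    print(n,d["fx"],d["fy"],d["cx"],d["cy"]); print(np.round(d["extrinsics"],4).tolist())
o=ctrl.get_obs(); print(o)
E
```

```text
pics
scene 500.085063262071 500.085063262071 259.29892091164226 194.38208060917358
[[-0.1096, 0.9939, 0.0072, 0.0298], [0.6601, 0.0782, -0.7471, -0.3114], [-0.7431, -0.0771, -0.6647, 1.7413], [0.0, 0.0, 0.0, 1.0]]
top 397.20890515539793 397.20890515539793 252.6850848136339 188.98112007506776
[[-0.019, -0.9997, -0.0164, 0.0391], [-0.9964, 0.0203, -0.0818, 0.5522], [0.0821, 0.0148, -0.9965, 1.321], [0.0, 0.0, 0.0, 1.0]]
{'t': 0.1, 'q': array([ 1.13800164e+00,  5.33063583e-02,  1.61414891e+00, -2.69248196e-05,
        1.47602701e+00, -1.19023547e-01]), 'dq': array([-0.0008933 , -0.00014472, -0.00373931, -0.00189211, -0.00095736,
       -0.00163958]), 'effort': array([ 5.43655260e-04, -3.94905353e+01, -3.71363175e+01, -1.48791046e-04,
        3.89001114e-03, -1.04027831e-05]), 'tool_pos': array([0.19268552, 0.59395868, 0.230181  ]), 'tool_rot': array([-4.90770602e-01, -3.10252610e+00,  2.86698467e-03]), 'contact_force': array([-0.24216265, -0.43741062,  1.02281745]), 'wrist_torque': array([ 0.00165389, -0.0244488 ,  0.02022312]), 'grip_force': 0.0, 'opening': 0.08526354763358213}
```

View pics/scene0.png

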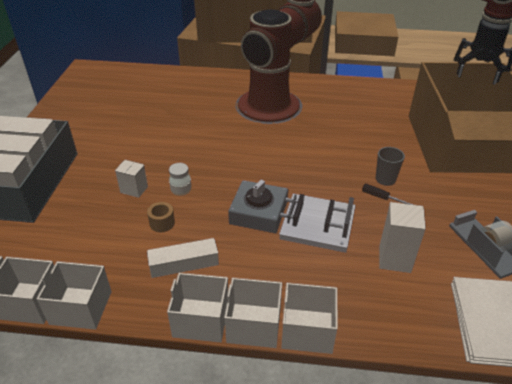

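View pics/top0.png

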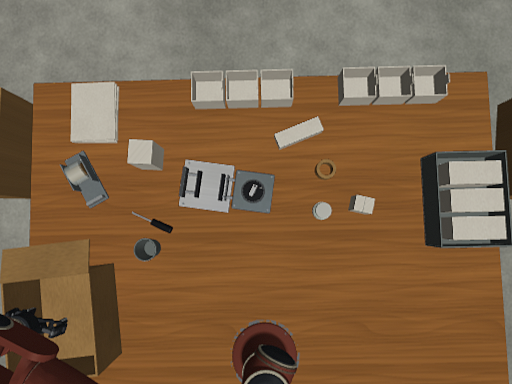

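Scene: the small carton is at about (131,178), the jig housing at (258,205) and the bed at (318,220). Top: the carton is at (362,204), the housing at (253,191), the bed at (208,187) and the jar at (322,210). Next I'll crop in close.

Run:
```python
import cv2,numpy as np
t=cv2.imread("pics/top0.png"); s=cv2.imread("pics/scene0.png")
r=lambda im,x,y,w,h,k:cv2.resize(im[y:y+h,x:x+w],None,fx=k,fy=k,interpolation=cv2.INTER_CUBIC)
a=r(t,170,150,110,70,7) # 770x490
b=r(t,340,185,45,35,8) #360x280
cv2.imwrite("pics/jigtop.png",a)
c=r(s,220,165,140,85,5) #700x425
d=r(s,105,155,50,42,4) #200x168
out=np.zeros((600,800,3),np.uint8); out[:425,:700]=c; out[430:598,:200]=d
b=r(t,345,190,35,27,6); out[430:592,220:430]=b
cv2.imwrite("pics/mix.png",out)
```

```text
(no output)
```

View pics/jigtop.png

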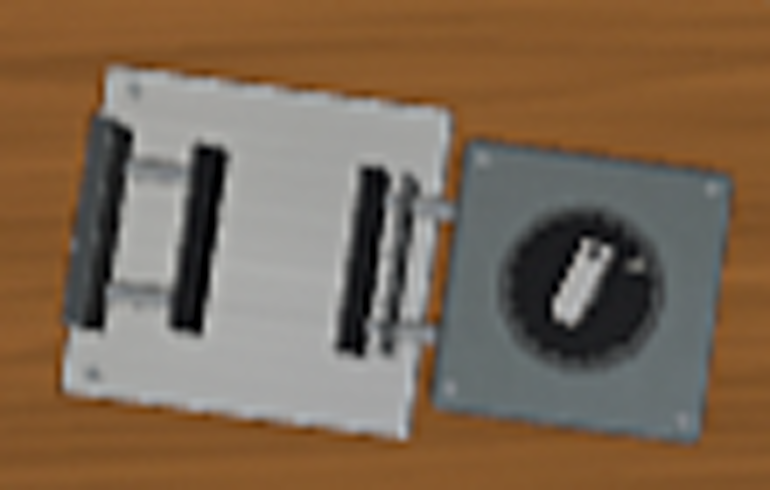

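View pics/mix.png

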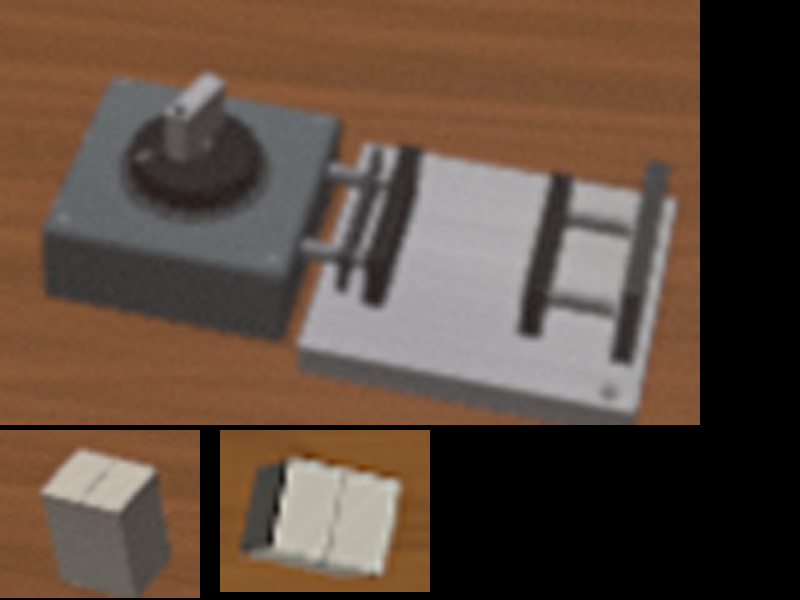

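The jig is yawed a few degrees. The housing corners, wing (582,283 in the 7x crop) and carton top corners are clear in both views, and the carton's 60 mm side runs roughly along world y. I'll cast rays from these.

```bash
cat > h.py <<'E'
import numpy as np
K={"scene":(500.085,259.299,194.382,[[-0.1096,0.9939,0.0072,0.0298],[0.6601,0.0782,-0.7471,-0.3114],[-0.7431,-0.0771,-0.6647,1.7413]]),
"top":(397.209,252.685,188.981,[[-0.019,-0.9997,-0.0164,0.0391],[-0.9964,0.0203,-0.0818,0.5522],[0.0821,0.0148,-0.9965,1.321]])}
def ray(n,px,z):
    f,cx,cy,E=K[n];E=np.array(E);R,t=E[:,:3],E[:,3];o=-R.T@t
    out=[]
    for u,v in np.atleast_2d(px):
        d=R.T@np.array([(u-cx)/f,(v-cy)/f,1]);out.append((o+d*(z-o[2])/d[2])[:2])
    return np.array(out)
E
python3 - <<'E'
import numpy as np
from h import *
np.set_printoptions(precision=4,suppress=True)
def cr(p,k,o,off=(0,0)): return (np.array(p)-off+0.5)/k+np.array(o)-0.5
def rep(nm,w):
    c=w.mean(0);print(nm,c,"sides",np.linalg.norm(np.roll(w,-1,0)-w,axis=1)," dir deg",[round(float(np.degrees(np.arctan2(*(w[(i+1)%4]-w[i])[::-1]))),1) for i in range(4)])
T=(170,150)
rep("house top",ray("top",cr([(468,142),(732,180),(700,440),(437,408)],7,T),.05))
rep("house sc",ray("scene",cr([(118,80),(342,120),(285,275),(45,215)],5,(220,165)),.05))
rep("bed top",ray("top",cr([(108,66),(452,108),(408,438),(64,394)],7,T),.02))
rep("wing top",ray("top",cr([(585,238),(612,247),(573,328),(549,318)],7,T),.101))
rep("wing sc",ray("scene",cr([(210,72),(225,82),(185,112),(168,105)],5,(220,165)),.101))
print("ring",ray("top",cr([(582,288)],7,T),.066))
rep("carton top",ray("top",cr([(288,458),(400,482),(380,573),(268,550)],6,(345,190),(220,430)),.08))
rep("carton sc",ray("scene",cr([(83,450),(157,467),(122,513),(43,490)],4,(105,155),(0,430)),.08))
print("stop/guide face top edges", ray("top",cr([(197,148),(170,328)],7,T),.055), ray("top",cr([(362,168),(338,350)],7,T),.055))
print("gd bottom/top right",ray("top",cr([(226,150),(203,332)],7,T),.02))
E
```

```text
house top [0.5429 0.0269] sides [0.1268 0.1242 0.125  0.1273]  dir deg [-99.4, 171.7, 82.0, -7.5]
house sc [0.5415 0.0287] sides [0.1245 0.1226 0.1288 0.1128]  dir deg [81.3, -9.5, -103.1, 168.4]
bed top [0.5686 0.1854] sides [0.1697 0.1619 0.1682 0.1614]  dir deg [-98.2, 171.6, 81.6, -7.9]
wing top [0.5433 0.028 ] sides [0.013  0.041  0.0118 0.04  ]  dir deg [-109.7, 153.2, 66.2, -25.2]
wing sc [0.5394 0.0281] sides [0.011  0.0312 0.0101 0.0338]  dir deg [50.3, -34.4, -115.5, 147.1]
ring [[0.5436 0.0276]]
carton top [ 0.4929 -0.3282] sides [0.0609 0.0501 0.0606 0.0507]  dir deg [-103.4, 165.2, 77.2, -14.4]
carton sc [ 0.4893 -0.3279] sides [0.057  0.0514 0.062  0.0475]  dir deg [77.5, -10.3, -106.2, 164.0]
stop/guide face top edges [[0.6148 0.2092]
 [0.5295 0.2227]] [[0.6036 0.1309]
 [0.5175 0.1433]]
gd bottom/top right [[0.6181 0.2004]
 [0.5295 0.2124]]
```

>>> {"fn": "play_rows", "kwargs": {"series": [[1, [-0.82, -0.6, 0], [0, 0, 0]], [1, [-0.82, -0.6, 0], [0, 0, 0]], [1, [-0.82, -0.6, 0], [0, 0, 0]], [1, [-0.82, -0.6, 0], [0, 0, 0]], [1, [-0.82, -0.6, 0], [0, 0, 0]], [1, [-0.82, -0.6, 0], [0, 0, 0]], [1, [-0.82, -0.6, 0], [0, 0, 0]], [1, [-0.82, -0.6, 0], [0, 0, 0]]], "force": 25}}

```text
t: 1.1
tool_pos: [0.4313, 0.2634, 0.2309]
tool_rot: [-0.491, -3.103, 0.0]
contact_force: [0.3, -0.0, -0.2]
opening: 0.0854
grip_force: 0.0
```

>>> {"fn": "play_rows", "kwargs": {"series": [[1, [-0.82, -0.6, 0], [0, 0, 0]], [1, [-0.82, -0.6, 0], [0, 0, 0]], [1, [-0.82, -0.6, 0], [0, 0, 0]], [1, [-0.82, -0.6, 0], [0, 0, 0]], [1, [-0.15, -0.85, 0], [0, 0, 0]], [1, [-0.15, -0.85, 0], [0, 0, 0]], [1, [-0.15, -0.85, 0], [0, 0, 0]], [1, [-0.15, -0.85, 0], [0, 0, 0]]]}}

```text
t: 2.1
tool_pos: [0.5252, -0.0721, 0.2308]
tool_rot: [-0.491, -3.102, -0.0]
contact_force: [0.2, 0.0, -0.9]
opening: 0.0855
grip_force: 0.0
```

>>> {"fn": "play_rows", "kwargs": {"series": [[1, [-0.15, -0.85, 0], [0, 0, 0]], [1, [-0.15, -0.85, 0], [0, 0, 0]], [1, [-0.15, -0.85, 0], [0, 0, 0]], [1, [-0.15, -0.85, 0], [0, 0, 0]], [1, [-0.15, -0.85, 0], [0, 0, 0]], [1, [-0.15, -0.85, 0], [0, 0, 0]], [1, [0, 0, 0], [0, 0, 1]], [1, [0, 0, 0], [0, 0, 1]]]}}

```text
t: 3.1
tool_pos: [0.4894, -0.3277, 0.2304]
tool_rot: [-0.926, -3.001, -0.001]
contact_force: [-1.1, 0.1, 0.2]
opening: 0.0852
grip_force: 0.0
```

>>> {"fn": "play_rows", "kwargs": {"series": [[1, [0, 0, 0], [0, 0, 1]], [1, [0, 0, 0], [0, 0, 1]], [1, [0, 0, 0], [0, 0, 1]], [1, [0, 0, 0], [0, 0, 1]], [1, [0, 0, 0], [0, 0, 1]], [1, [0, 0, 0], [0, 0, 1]], [1, [0, 0, 0], [0, 0, 1]], [1, [0, 0, 0], [0, 0, 1]]]}}

```text
t: 4.1
tool_pos: [0.4896, -0.327, 0.2306]
tool_rot: [-2.375, -2.055, 0.0]
contact_force: [-0.2, 0.2, 0.4]
opening: 0.0855
grip_force: 0.0
```

```bash
cat >> h.py <<'E'
from scipy.spatial.transform import Rotation as Ro
def go(p,yaw=None):
    from station import ctrl
    o=ctrl.get_obs();R=Ro.from_rotvec(o["tool_rot"]).as_matrix();x=o["tool_pos"]
    y=np.degrees(np.arctan2(R[1,1],R[0,1]))
    print("t",round(o["t"],2),"tcp",x.round(4),"yaw_y",round(y,2),"q",np.round(o["q"],2),"zaxis",R[:,2].round(3))
    print("shift units (tool)",(R.T@(np.array(p)-x)/.05).round(2), "after turn:" if yaw is not None else "")
    if yaw is not None:
        d=(y-yaw+90)%180-90; print("turn z units",round(d/8,2))
        print(((R@Ro.from_rotvec([0,0,np.radians(d)]).as_matrix()).T@(np.array(p)-x)/.05).round(2))
    return o
E
python3 -c "
from h import *
go([.4915,-.328,.036],-14)"
```

```text
t 4.1 tcp [ 0.4896 -0.327   0.2306] yaw_y -8.24 q [-0.72 -0.03  1.7   0.    1.48 -0.57] zaxis [-0.001  0.001 -1.   ]
shift units (tool) [-0.02  0.04  3.89] after turn:
turn z units 0.72
[-0.01  0.05  3.89]
```

>>> {"fn": "play_rows", "kwargs": {"series": [[1, [0, 0.04, 0], [0, 0, 0.72]], [1, [0, 0, 0.65], [0, 0, 0]], [1, [0, 0, 0.65], [0, 0, 0]], [1, [0, 0, 0.65], [0, 0, 0]], [1, [0, 0, 0.65], [0, 0, 0]], [1, [0, 0, 0.65], [0, 0, 0]], [1, [0, 0, 0.64], [0, 0, 0]], [1, [0, 0, 0], [0, 0, 0]]]}}

```text
t: 5.1
tool_pos: [0.4895, -0.3254, 0.0331]
tool_rot: [-2.465, -1.935, 0.002]
contact_force: [-0.3, -0.0, 0.6]
opening: 0.0854
grip_force: 0.0
```

>>> {"fn": "play_rows", "kwargs": {"series": [[0.4, [0, 0, 0], [0, 0, 0]], [0.4, [0, 0, 0], [0, 0, 0]], [0.4, [0, 0, 0], [0, 0, 0]], [0.4, [0, 0, 0], [0, 0, 0]], [0.4, [0, 0, 0], [0, 0, 0]], [0.4, [0, 0, 0], [0, 0, 0]]]}}

```text
t: 5.85
tool_pos: [0.4931, -0.3285, 0.039]
tool_rot: [2.469, 1.938, 0.001]
contact_force: [0.4, 0.3, 6.8]
opening: 0.0497
grip_force: 27.0
```

>>> {"fn": "play_rows", "kwargs": {"series": [[0.4, [0, 0, -0.3], [0, 0, 0]], [0.4, [0, 0, -0.7], [0, 0, 0]], [0.4, [0, 0, -0.7], [0, 0, 0]], [0.4, [0, 0, -0.7], [0, 0, 0]], [0.4, [0, 0, -0.3], [0, 0, 0]], [0.4, [0, 0, 0], [0, 0, 0]]]}}

```text
t: 6.6
tool_pos: [0.4923, -0.3278, 0.1729]
tool_rot: [2.47, 1.939, 0.001]
contact_force: [-0.8, 0.0, -1.6]
opening: 0.0495
grip_force: 26.4
```

```bash
python3 -c "
from h import *
o=go([.564,.171,.18],-8.3);print(o['opening'],o['contact_force'])
from station import imaging
import cv2
a=imaging.get_image('top')['color'];b=imaging.get_image('scene')['color']
a=cv2.resize(a[160:240,330:400],None,fx=4,fy=4);b=cv2.resize(b[100:220,80:180],None,fx=4,fy=4)
a=cv2.copyMakeBorder(a,0,160,0,0,cv2.BORDER_CONSTANT)
cv2.imwrite('pics/lift.png',np.hstack([a,b]))"
```

```text
t 6.6 tcp [ 0.4923 -0.3278  0.1729] yaw_y -13.74 q [-0.71  0.01  1.75  0.    1.37 -0.47] zaxis [ 0.002 -0.001 -1.   ]
shift units (tool) [10.03 -0.98 -0.15] after turn:
turn z units -0.68
[10.08 -0.02 -0.15]
0.04946680178735185 [-0.83889353  0.02194932 -1.55913027]
```

View pics/lift.png

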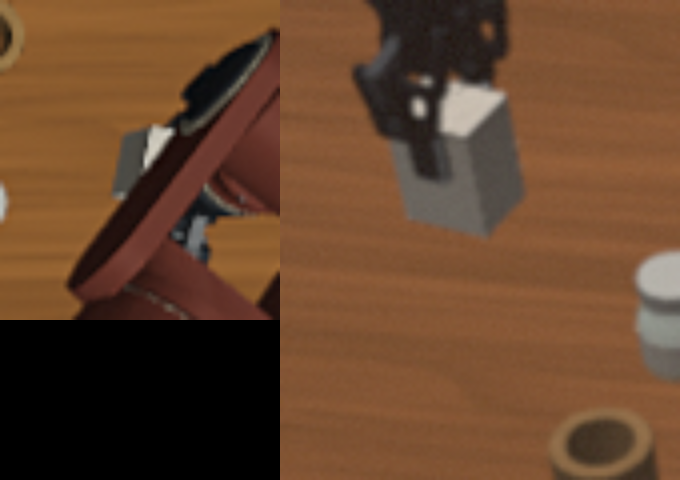

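The carton is held level, with its bottom edge in the scene crop well clear of the table. I'll carry it over to the bed.

>>> {"fn": "play_rows", "kwargs": {"series": [[0.4, [0, 0, -0.4], [0, 0, -0.68]], [0.4, [0.6, 0, 0], [0, 0, 0]], [0.4, [0.95, 0, 0], [0, 0, 0]], [0.4, [0.95, 0, 0], [0, 0, 0]], [0.4, [0.95, 0, 0], [0, 0, 0]], [0.4, [0.95, 0, 0], [0, 0, 0]], [0.4, [0.95, 0, 0], [0, 0, 0]], [0.4, [0.95, 0, 0], [0, 0, 0]]]}}

```text
t: 7.7
tool_pos: [0.5362, -0.0141, 0.1894]
tool_rot: [-2.374, -2.053, 0.004]
contact_force: [0.3, -0.5, -1.2]
opening: 0.0496
grip_force: 26.4
```

>>> {"fn": "play_rows", "kwargs": {"series": [[0.4, [0.95, 0, 0], [0, 0, 0]], [0.4, [0.95, 0, 0], [0, 0, 0]], [0.4, [0.95, 0, 0], [0, 0, 0]], [0.4, [0.7, 0, 0], [0, 0, 0]], [0.4, [0.2, 0, 0], [0, 0, 0]], [0.4, [0, 0, 0], [0, 0, 0]], [0.4, [0, 0, 0], [0, 0, 0]]]}}

```text
t: 8.57
tool_pos: [0.5641, 0.1686, 0.1911]
tool_rot: [-2.377, -2.053, 0.002]
contact_force: [-0.4, -0.5, -1.4]
opening: 0.0499
grip_force: 26.4
```

```bash
python3 -c "
from h import *
o=go([.564,.171,.06],-8.3);print(o['opening'],o['contact_force'])
from station import imaging
import cv2
b=imaging.get_image('scene')['color']
cv2.imwrite('pics/over.png',cv2.resize(b[110:260,210:370],None,fx=4,fy=4,interpolation=cv2.INTER_CUBIC))"
```

```text
t 8.57 tcp [0.5641 0.1686 0.1911] yaw_y -8.37 q [ 0.16 -0.    1.74 -0.    1.41  0.31] zaxis [-0.001 -0.001 -1.   ]
shift units (tool) [ 0.05 -0.01  2.62] after turn:
turn z units -0.01
[ 0.05 -0.01  2.62]
0.049930267217783667 [-0.43950735 -0.4961074  -1.4171998 ]
```

View pics/over.png

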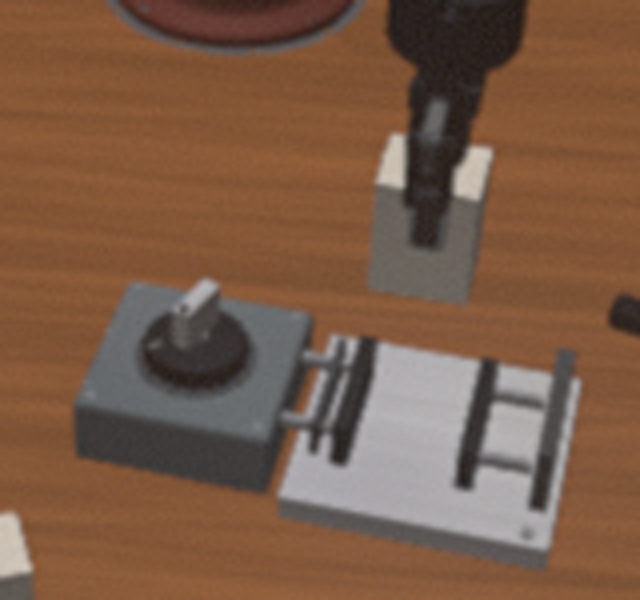

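The carton hangs level over the bed. Its bottom front corners are at (370,290) and (466,301), and the near lower corners of guide and stop are at about (347,465) and (458,486) in the 4x crop. I'll check the centring in this one view.

```bash
python3 -c "
from h import *
c=lambda p:(np.array(p)+.5)/4+[210,110]-.5
Y=np.array([np.sin(np.radians(8.3)),np.cos(np.radians(8.3))]);X=np.array([Y[1],-Y[0]])
def j(p,z):
    w=ray('scene',c(p),z)-[.564,.171];return np.c_[w@X,w@Y].round(4).tolist()
for z in(.15,.155):print('carton',j([(370,290),(466,301)],z))
print('guide,stop',j([(347,465),(458,486)],.021),'tops',j([(375,340),(485,362)],.055))
"
```

```text
carton [[0.0216, -0.0319], [0.0167, 0.0253]]
carton [[0.0275, -0.0311], [0.0226, 0.0258]]
guide,stop [[0.0426, -0.0343], [0.0427, 0.0368]] tops [[-0.0414, -0.0346], [-0.0389, 0.0382]]
```

>>> {"fn": "play_rows", "kwargs": {"series": [[0.4, [0.08, 0, 0.3], [0, 0, 0]], [0.4, [0, 0, 0.5], [0, 0, 0]], [0.4, [0, 0, 0.5], [0, 0, 0]], [0.4, [0, 0, 0.5], [0, 0, 0]], [0.4, [0, 0, 0.4], [0, 0, 0]], [0.4, [0, 0, 0.2], [0, 0, 0]], [0.4, [0, 0, 0.1], [0, 0, 0]], [0.4, [0, 0, 0], [0, 0, 0]]]}}

```text
t: 9.62
tool_pos: [0.5653, 0.1738, 0.0671]
tool_rot: [2.376, 2.055, 0.001]
contact_force: [-0.3, 0.2, -0.4]
opening: 0.0498
grip_force: 26.4
```

>>> {"fn": "play_rows", "kwargs": {"series": [[0.4, [0, 0, 0.03], [0, 0, 0]], [0.4, [0, 0, 0.03], [0, 0, 0]], [0.4, [0, 0, 0], [0, 0, 0]]]}}

```text
t: 10.0
tool_pos: [0.5651, 0.1738, 0.064]
tool_rot: [2.376, 2.055, 0.0]
contact_force: [0.8, 0.4, -2.3]
opening: 0.0502
grip_force: 26.4
```

>>> {"fn": "play_rows", "kwargs": {"series": [[0.4, [0, 0, 0.04], [0, 0, 0]], [0.4, [0, 0, 0], [0, 0, 0]]]}}

```text
t: 10.25
tool_pos: [0.5648, 0.1737, 0.0616]
tool_rot: [-2.376, -2.055, 0.001]
contact_force: [0.9, -0.3, -1.1]
opening: 0.0499
grip_force: 26.4
```

>>> {"fn": "play_rows", "kwargs": {"series": [[0.4, [0, 0, 0.03], [0, 0, 0]], [0.4, [0, 0, 0], [0, 0, 0]]]}}

```text
t: 10.5
tool_pos: [0.5649, 0.1737, 0.0601]
tool_rot: [-2.376, -2.055, 0.001]
contact_force: [-0.1, -1.0, -0.3]
opening: 0.0497
grip_force: 26.4
```

>>> {"fn": "play_rows", "kwargs": {"series": [[0.4, [0, 0, 0.03], [0, 0, 0]], [0.4, [0, 0, 0], [0, 0, 0]]]}}

```text
t: 10.75
tool_pos: [0.5652, 0.1738, 0.059]
tool_rot: [2.376, 2.055, 0.001]
contact_force: [0.3, 0.9, -0.1]
opening: 0.05
grip_force: 26.4
```

>>> {"fn": "play_rows", "kwargs": {"series": [[0.4, [0, 0, 0.02], [0, 0, 0]], [0.4, [0, 0, 0], [0, 0, 0]]]}}

```text
t: 11.0
tool_pos: [0.5653, 0.1738, 0.059]
tool_rot: [2.376, 2.055, 0.0]
contact_force: [-4.2, 0.8, 6.2]
opening: 0.05
grip_force: 27.0
```

>>> {"fn": "play_rows", "kwargs": {"series": [[0.75, [0, 0, 0], [0, 0, 0]], [0.9, [0, 0, 0], [0, 0, 0]], [1, [0, 0, 0], [0, 0, 0]], [1, [0, 0, 0], [0, 0, 0]], [1, [0, 0, -0.5], [0, 0, 0]], [1, [0, 0, -0.8], [0, 0, 0]], [1, [0, 0, -0.8], [0, 0, 0]], [1, [0, 0, -0.7], [0, 0, 0]]]}}

```text
t: 12.0
tool_pos: [0.5651, 0.1737, 0.1995]
tool_rot: [2.376, 2.055, 0.001]
contact_force: [0.6, -0.4, 0.2]
opening: 0.0854
grip_force: 0.0
```

```bash
python3 -c "
from h import *
o=go([.543,.028,.19],62);print(o['opening'],o['contact_force'])"
```

```text
t 12.0 tcp [0.5651 0.1737 0.1995] yaw_y -8.3 q [ 0.17 -0.01  1.73 -0.    1.42  0.32] zaxis [ 0.001  0.    -1.   ]
shift units (tool) [-2.95 -0.02  0.19] after turn:
turn z units -8.79
[-0.98 -2.78  0.19]
0.0853700654107345 [ 0.57130198 -0.37495819  0.19216291]
```

>>> {"fn": "play_rows", "kwargs": {"series": [[0.6, [-0.7, 0, 0], [0, 0, 0]], [0.5, [-0.8, 0, 0], [0, 0, 0]], [0.5, [-0.8, 0, 0], [0, 0, 0]], [0.5, [-0.65, -0.02, 0.19], [0, 0, 0]], [0.5, [0, 0, 0], [0, 0, -0.8]], [0.5, [0, 0, 0], [0, 0, -1]], [0.5, [0, 0, 0], [0, 0, -1]], [0.5, [0, 0, 0], [0, 0, -1]]]}}

```text
t: 13.0
tool_pos: [0.5426, 0.0278, 0.1882]
tool_rot: [-1.749, -2.61, 0.0]
contact_force: [-0.4, -0.9, -0.6]
opening: 0.0427
grip_force: 0.0
```

>>> {"fn": "play_rows", "kwargs": {"series": [[0.5, [0, 0, 0], [0, 0, -1]], [0.5, [0, 0, 0], [0, 0, -1]], [0.5, [0, 0, 0], [0, 0, -1]], [0.5, [0, 0, 0], [0, 0, -1]], [0.5, [0, 0, 0], [0, 0, -1]], [0.5, [0, 0, 0], [0, 0, 0]], [0.5, [0, 0, 0], [0, 0, 0]]]}}

```text
t: 13.88
tool_pos: [0.5427, 0.0279, 0.1883]
tool_rot: [-0.76, -3.048, 0.0]
contact_force: [0.1, 0.4, -0.5]
opening: 0.0424
grip_force: 0.0
```

```bash
python3 -c "
from h import *
o=go([.542,.028,.075],62);print(o['opening'],o['contact_force'])
from station import imaging
import cv2
b=imaging.get_image('scene')['color'];a=imaging.get_image('top')['color']
f=lambda x:cv2.resize(x,None,fx=4,fy=4,interpolation=cv2.INTER_CUBIC)
cv2.imwrite('pics/knob.png',np.hstack([f(b[120:260,220:360]),cv2.copyMakeBorder(cv2.resize(a[140:230,170:280],None,fx=2,fy=2),0,380,0,0,cv2.BORDER_CONSTANT)]))"
```

```text
t 13.88 tcp [0.5427 0.0279 0.1883] yaw_y 61.99 q [-0.09 -0.11  1.85 -0.    1.41 -1.17] zaxis [-0. -0. -1.]
shift units (tool) [ 0.01 -0.    2.27] after turn:
turn z units -0.0
[ 0.01 -0.    2.27]
0.042398117504975415 [ 0.09736722  0.35331706 -0.45472727]
```

View pics/knob.png

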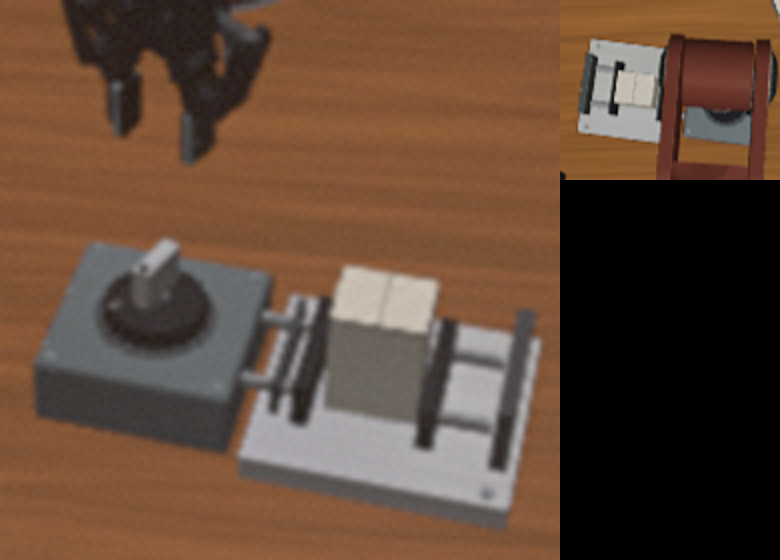

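The carton stands upright between guide (about 310,370) and stop (about 440,385). The wing is at (157,275), directly under the gripper. Descending to grip it.

>>> {"fn": "play_rows", "kwargs": {"series": [[0.5, [0, 0, 0.4], [0, 0, 0]], [0.5, [0, 0, 0.5], [0, 0, 0]], [0.5, [0, 0, 0.5], [0, 0, 0]], [0.5, [0, 0, 0.5], [0, 0, 0]], [0.5, [0, 0, 0.3], [0, 0, 0]], [0.5, [0, 0, 0.07], [0, 0, 0]], [0.5, [0, 0, 0], [0, 0, 0]], [0.5, [0, 0, 0], [0, 0, 0]]], "force": 60}}

```text
t: 14.98
tool_pos: [0.5436, 0.0278, 0.076]
tool_rot: [0.757, 3.047, 0.001]
contact_force: [0.9, -0.1, -0.2]
opening: 0.0426
grip_force: 0.0
```

```bash
cat >> h.py <<'E'
def st():
    from station import ctrl
    o=ctrl.get_obs();R=Ro.from_rotvec(o["tool_rot"]).as_matrix()
    print("t",round(o["t"],2),"tcp",o["tool_pos"].round(4),"yaw",round(np.degrees(np.arctan2(R[1,1],R[0,1])),2),"F",o["contact_force"].round(2),"M",o["wrist_torque"].round(3),"op",round(o["opening"],4),"g",round(o["grip_force"],1),"q6",round(o["q"][5],2),"eff6",round(o["effort"][5],3))
E
python3 -c "
from h import *
st()"
```

```text
t 14.97 tcp [0.5436 0.0278 0.076 ] yaw 62.1 F [ 0.9  -0.09 -0.15] M [-0.024  0.072  0.002] op 0.0426 g 0.0 q6 -1.17 eff6 0.0
```

>>> {"fn": "play_rows", "kwargs": {"series": [[0.05, [0, 0, 0], [0, 0, 0]], [0.05, [0, 0, 0], [0, 0, 0]], [0.05, [0, 0, 0], [0, 0, 0]], [0.05, [0, 0, 0], [0, 0, 0]], [0.05, [0, 0, 0], [0, 0, 0]]]}}

```text
t: 15.6
tool_pos: [0.5425, 0.0265, 0.0758]
tool_rot: [-0.757, -3.049, 0.005]
contact_force: [-3.0, -5.0, 5.1]
opening: 0.0121
grip_force: 60.1
```

```bash
python3 -c "
from h import *
st()"
```

```text
t 15.6 tcp [0.5425 0.0265 0.0758] yaw 62.13 F [-3.03 -5.02  5.1 ] M [-0.72   0.644  0.068] op 0.0121 g 60.1 q6 -1.17 eff6 0.085
```

>>> {"fn": "play_rows", "kwargs": {"series": [[0.05, [0, -0.03, 0], [0, 0, 0]], [0.05, [0, 0, 0], [0, 0, 0.25]], [0.05, [0, 0, 0], [0, 0, 0.25]], [0.05, [0, 0, 0], [0, 0, 0.25]], [0.05, [0, 0, 0], [0, 0, 0.25]]]}}

```text
t: 16.23
tool_pos: [0.5426, 0.0265, 0.0758]
tool_rot: [0.97, 2.987, 0.0]
contact_force: [-2.4, -1.1, 5.8]
opening: 0.0118
grip_force: 60.2
```

```bash
python3 -c "
from h import *
st()"
```

```text
t 16.23 tcp [0.5426 0.0265 0.0758] yaw 54.01 F [-2.39 -1.06  5.84] M [-0.066  0.402  0.116] op 0.0118 g 60.2 q6 -1.03 eff6 -0.07
```

>>> {"fn": "play_rows", "kwargs": {"series": [[0.05, [0, 0, 0], [0, 0, 0.25]], [0.05, [0, 0, 0], [0, 0, 0.25]], [0.05, [0, 0, 0], [0, 0, 0.25]], [0.05, [0, 0, 0], [0, 0, 0.25]]]}}

```text
t: 16.73
tool_pos: [0.5426, 0.0266, 0.0758]
tool_rot: [1.176, 2.912, 0.0]
contact_force: [-1.1, -0.3, 5.3]
opening: 0.0116
grip_force: 60.3
```

```bash
python3 -c "
from h import *
st()"
```

```text
t 16.73 tcp [0.5426 0.0266 0.0758] yaw 46.01 F [-1.06 -0.27  5.34] M [-0.09   0.291  0.133] op 0.0116 g 60.3 q6 -0.89 eff6 -0.07
```

>>> {"fn": "play_rows", "kwargs": {"series": [[0.05, [0, 0, 0], [0, 0, 0.7]], [0.05, [0, 0, 0], [0, 0, 0.7]], [0.05, [0, 0, 0], [0, 0, 0.6]], [0.05, [0, 0, 0], [0, 0, 0.25]], [0.05, [0, 0, 0], [0, 0, 0.25]], [0.05, [0, 0, 0], [0, 0, 0.25]], [0.05, [0, 0, 0], [0, 0, 0.25]]]}}

```text
t: 17.6
tool_pos: [0.5428, 0.0267, 0.0758]
tool_rot: [1.756, 2.603, 0.002]
contact_force: [-1.3, 0.3, 4.4]
opening: 0.0117
grip_force: 60.2
```

```bash
python3 -c "
from h import *
st()
from station import imaging
import cv2
b=imaging.get_image('scene')['color']
cv2.imwrite('pics/t1.png',cv2.resize(b[120:260,220:360],None,fx=4,fy=4,interpolation=cv2.INTER_CUBIC))"
```

```text
t 17.6 tcp [0.5428 0.0267 0.0758] yaw 22.01 F [-1.28  0.29  4.35] M [0.02  0.166 0.188] op 0.0117 g 60.2 q6 -0.47 eff6 -0.065
```

View pics/t1.png

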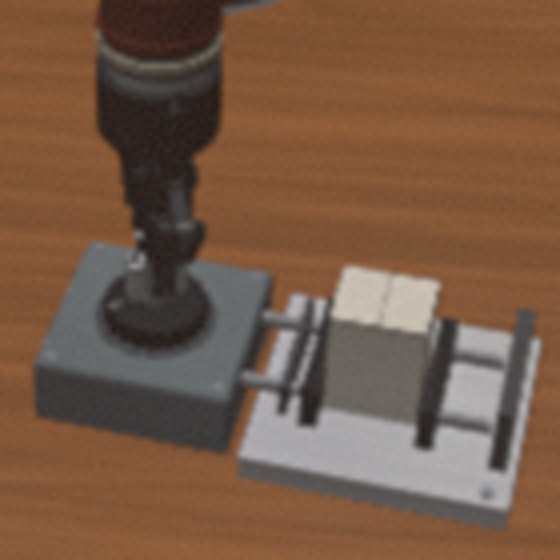

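View 7: the guide is almost at the carton (about 325,385) and the carton is nearly at the stop (425,400). From here I'll take small equal steps and average the torque readings.

```bash
cat >> h.py <<'E'
def av(n=5):
    from station import ctrl,imaging
    m=[];e=[]
    st()
    for i in range(n):
        imaging.get_image("top");o=ctrl.get_obs();m.append(o["wrist_torque"][2]);e.append(o["effort"][5])
    print("Mz",np.mean(m).round(3),np.std(m).round(3),"e6",np.mean(e).round(3),np.std(e).round(4))
E
python3 -c "
from h import *
av()"
```

```text
t 17.65 tcp [0.5429 0.0267 0.0758] yaw 21.95 F [-1.52 -0.63  4.29] M [0.009 0.215 0.106] op 0.0119 g 60.1 q6 -0.47 eff6 0.161
Mz -0.022 0.028 e6 -0.005 0.0397
```

>>> {"fn": "play_rows", "kwargs": {"series": [[0.05, [0, 0, 0], [0, 0, 0.125]], [0.05, [0, 0, 0], [0, 0, 0.125]], [0.05, [0, 0, 0], [0, 0, 0.125]], [0.05, [0, 0, 0], [0, 0, 0.125]]]}}

```text
t: 18.4
tool_pos: [0.5429, 0.0267, 0.0758]
tool_rot: [1.845, 2.541, 0.002]
contact_force: [-0.9, 0.2, 4.4]
opening: 0.0121
grip_force: 60.2
```

```bash
python3 -c "
from h import *
av()"
```

```text
t 18.4 tcp [0.5429 0.0267 0.0758] yaw 18.04 F [-0.89  0.22  4.39] M [0.025 0.135 0.181] op 0.0121 g 60.2 q6 -0.4 eff6 0.05
Mz 0.069 0.036 e6 0.079 0.0373
```

>>> {"fn": "play_rows", "kwargs": {"series": [[0.05, [0, 0, 0], [0, 0, 0.125]], [0.05, [0, 0, 0], [0, 0, 0.125]], [0.05, [0, 0, 0], [0, 0, 0.125]], [0.05, [0, 0, 0], [0, 0, 0.125]]]}}

```text
t: 19.15
tool_pos: [0.5429, 0.0267, 0.0758]
tool_rot: [1.932, 2.475, 0.002]
contact_force: [-0.8, 0.3, 5.4]
opening: 0.0117
grip_force: 60.2
```

```bash
python3 -c "
from h import *
av()"
```

```text
t 19.15 tcp [0.5429 0.0267 0.0758] yaw 14.04 F [-0.81  0.27  5.38] M [0.022 0.11  0.201] op 0.0117 g 60.2 q6 -0.33 eff6 0.05
Mz 0.054 0.024 e6 0.079 0.0373
```

>>> {"fn": "play_rows", "kwargs": {"series": [[0.05, [0, 0, 0], [0, 0, 0.125]], [0.05, [0, 0, 0], [0, 0, 0.125]], [0.05, [0, 0, 0], [0, 0, 0.125]], [0.05, [0, 0, 0], [0, 0, 0.125]]]}}

```text
t: 19.9
tool_pos: [0.543, 0.0267, 0.0758]
tool_rot: [2.018, 2.406, 0.002]
contact_force: [-0.2, 0.9, 5.1]
opening: 0.0117
grip_force: 60.2
```

```bash
python3 -c "
from h import *
av()"
```

```text
t 19.9 tcp [0.543  0.0267 0.0758] yaw 10.04 F [-0.23  0.88  5.13] M [0.028 0.1   0.124] op 0.0117 g 60.2 q6 -0.26 eff6 0.05
Mz 0.076 0.024 e6 0.078 0.0373
```

>>> {"fn": "play_rows", "kwargs": {"series": [[0.05, [0, 0, 0], [0, 0, 0.125]], [0.05, [0, 0, 0], [0, 0, 0.125]], [0.05, [0, 0, 0], [0, 0, 0.125]], [0.05, [0, 0, 0], [0, 0, 0.125]]]}}

```text
t: 20.65
tool_pos: [0.543, 0.0267, 0.0758]
tool_rot: [2.1, 2.334, 0.003]
contact_force: [-0.2, -0.2, 5.4]
opening: 0.012
grip_force: 60.2
```

```bash
python3 -c "
from h import *
av()"
```

```text
t 20.65 tcp [0.543  0.0267 0.0758] yaw 6.04 F [-0.18 -0.23  5.39] M [-0.017  0.051  0.15 ] op 0.012 g 60.2 q6 -0.19 eff6 0.05
Mz 0.059 0.031 e6 0.079 0.0373
```

>>> {"fn": "play_rows", "kwargs": {"series": [[0.05, [0, 0, 0], [0, 0, 0.125]], [0.05, [0, 0, 0], [0, 0, 0.125]], [0.05, [0, 0, 0], [0, 0, 0.125]], [0.05, [0, 0, 0], [0, 0, 0.125]]]}}

```text
t: 21.4
tool_pos: [0.5431, 0.0267, 0.0758]
tool_rot: [2.18, 2.259, 0.003]
contact_force: [0.4, 0.7, 5.2]
opening: 0.012
grip_force: 60.2
```

```bash
python3 -c "
from h import *
av()"
```

```text
t 21.4 tcp [0.5431 0.0267 0.0758] yaw 2.04 F [0.44 0.73 5.21] M [0.003 0.014 0.102] op 0.012 g 60.2 q6 -0.12 eff6 0.064
Mz 0.043 0.038 e6 0.092 0.0377
```

>>> {"fn": "play_rows", "kwargs": {"series": [[0.05, [0, 0, 0], [0, 0, 0.125]], [0.05, [0, 0, 0], [0, 0, 0.125]], [0.05, [0, 0, 0], [0, 0, 0.125]], [0.05, [0, 0, 0], [0, 0, 0.125]]]}}

```text
t: 22.15
tool_pos: [0.5431, 0.0267, 0.0758]
tool_rot: [2.258, 2.182, 0.003]
contact_force: [1.0, 0.4, 4.7]
opening: 0.0119
grip_force: 60.2
```

```bash
python3 -c "
from h import *
av()"
```

```text
t 22.15 tcp [0.5431 0.0267 0.0758] yaw -1.96 F [1.   0.36 4.68] M [-0.002  0.008  0.223] op 0.0119 g 60.2 q6 -0.05 eff6 0.086
Mz 0.069 0.022 e6 0.115 0.0376
```

The free baseline for e6 was 0.050 and it is now 0.086. At 0.008 N m per newton that is about 4.5 N, and the slope per step (0.022) matches the expected spring. I need about 6.5° more.

>>> {"fn": "play_rows", "kwargs": {"series": [[0.05, [0, 0, 0], [0, 0, 0.125]], [0.05, [0, 0, 0], [0, 0, 0.125]], [0.05, [0, 0, 0], [0, 0, 0.125]], [0.05, [0, 0, 0], [0, 0, 0.125]]]}}

```text
t: 22.9
tool_pos: [0.5431, 0.0267, 0.0758]
tool_rot: [2.333, 2.102, 0.003]
contact_force: [0.5, 0.9, 5.3]
opening: 0.0117
grip_force: 60.2
```

```bash
python3 -c "
from h import *
av()"
```

```text
t 22.9 tcp [0.5431 0.0267 0.0758] yaw -5.96 F [0.5  0.9  5.33] M [ 0.018 -0.075  0.239] op 0.0117 g 60.2 q6 0.02 eff6 0.108
Mz 0.103 0.034 e6 0.137 0.0374
```

>>> {"fn": "play_rows", "kwargs": {"series": [[0.05, [0, 0, 0], [0, 0, 0.1]], [0.05, [0, 0, 0], [0, 0, 0.1]], [0.05, [0, 0, 0], [0, 0, 0.1]], [0.05, [0, 0, 0], [0, 0, 0]], [0.05, [0, 0, 0], [0, 0, 0]]]}}

```text
t: 23.78
tool_pos: [0.5432, 0.0267, 0.0758]
tool_rot: [2.376, 2.053, 0.003]
contact_force: [-0.2, -0.7, 4.6]
opening: 0.0118
grip_force: 60.2
```

```bash
python3 -c "
from h import *
av(2)"
```

```text
t 23.77 tcp [0.5432 0.0267 0.0758] yaw -8.34 F [-0.25 -0.68  4.57] M [ 0.064 -0.112  0.138] op 0.0118 g 60.2 q6 0.06 eff6 0.136
Mz 0.143 0.036 e6 0.136 0.0001
```

>>> {"fn": "play_rows", "kwargs": {"series": [[0.3, [0, 0, 0], [0, 0, 0]], [0.5, [0, 0, 0], [0, 0, 0]], [0.5, [0, 0, 0], [0, 0, 0]], [0.5, [0, 0, -0.3], [0, 0, 0]], [0.5, [0, 0, -0.7], [0, 0, 0]], [0.5, [0, 0, -0.8], [0, 0, 0]], [0.5, [0, 0, -0.8], [0, 0, 0]], [0.5, [0, 0, 0], [0, 0, 0]]]}}

```text
t: 24.88
tool_pos: [0.5448, 0.0263, 0.2109]
tool_rot: [2.371, 2.05, 0.011]
contact_force: [-0.4, -0.2, -0.7]
opening: 0.0428
grip_force: 0.0
```

```bash
python3 -c "
from h import *
st()
from station import imaging
import cv2
b=imaging.get_image('scene')['color']
cv2.imwrite('pics/end.png',cv2.resize(b[120:260,220:360],None,fx=4,fy=4,interpolation=cv2.INTER_CUBIC))"
```

```text
t 24.88 tcp [0.5448 0.0263 0.2109] yaw -8.3 F [-0.43 -0.2  -0.73] M [0.002 0.054 0.017] op 0.0428 g 0.0 q6 0.06 eff6 -0.0
```

View pics/end.png

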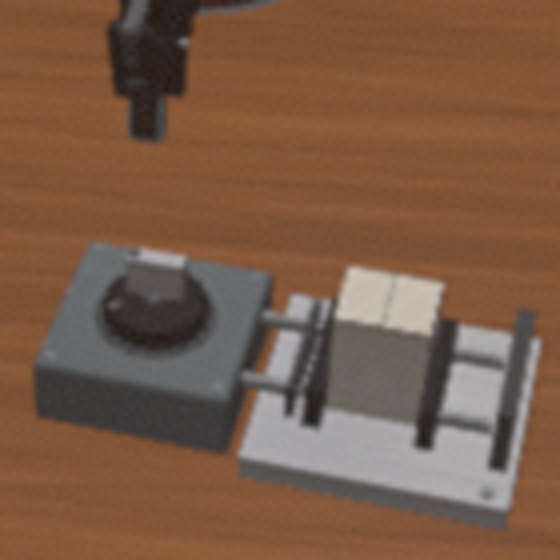

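The last view shows the carton upright and squeezed between guide (about 318,380) and stop (about 435,390). The wing has turned to (158,275), the ring mark is still at about (118,305), and the gripper is clear. Handing in.

```bash
python3 -c "
from station import ctrl
print(ctrl.finish_job())"
```

```text
the job is handed in; nothing more can be done
None
```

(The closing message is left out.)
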